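# Free the seized purge valve

## Robot

A 6-joint arm with a two-finger parallel gripper is mounted at the origin on the work surface. World frame = base frame: x ahead of the robot, y to its left, z up, the work surface at z = 0. Lengths are in mm, angles in rad, forces in N, time in s.
With the tool pointing down it reaches from about 350 to 975 mm from the base axis. Payload 7.1 kg.
Tool frame: the origin (TCP) lies on the front face of the gripper's body, between the roots of the fingers; the fingertips stand 80 mm ahead of it and the grasp point (between the pads) lies 61 mm ahead of it (env.tips_ahead is the distance from the TCP to the fingertips, in mm); z points along the fingers, y is the direction in which the jaws open and shut (so a half turn about z gives the same grasp; the last joint's range is limited). The gripper opens to 88 mm and grips with 3 to 60 N. Pads are 20 mm wide; open, the fingers measure 115 mm over their backs; the gripper's body (75 mm by 178 mm) begins 61 mm behind the grasp point.
Start: joints at [-1.301, 0.423, 1.63, -0, 1.089, -0.019], TCP at [178.02, -599.095, 302.675] pointing down, gripper open.
Joint ranges: [-3, 3], [-0.9, 2.11], [0.09, 2.58], [-1.31, 4.45], [0.11, 2.69], [-2.54, 2.54]. Speed limits (rad/s): [2.39, 2.39, 3.01, 3.14, 3.14, 3.14].

## Interface

Orientations are given as a unit quaternion [x, y, z, w].
In Python, from station import env, set_gripper, viewer, workorder gives the robot as it stands. Calls block until the motion is done:
- env.reach(position, orientation): joint-space move of the TCP to a pose.
- env.move_l(position, rot=None, rate=150, f_stop=None): straight line of the TCP; rot=None keeps the orientation; rate is the mean speed in mm/s. With f_stop (N) it stops when the force on the tool has changed by that much, and returns True; else False.
- env.move_joints(angles): joint-space move.
- set_gripper(opening): finger opening in mm; the grip force is fixed at half the most; returns when the fingers have stopped.
- env.hold(seconds).
- env.ik(position, orientation): joint angles nearest the present ones, or None.
- env.read_state(): the state.
- viewer.camera(name): name is "scene" or "top"; returns the picture (400x640x3 uint8, blue, green, red); there is no depth.
- viewer.camera_params(name): a dict with "fx", "fy", "cx", "cy" (pixels), "pose" (4x4, takes a point from camera to world coordinates). Camera axes: x right, y up, looking along -z (the intrinsics and any distortion apply to the point x, -y, -z); pixel columns grow to the right and rows downward; lengths in mm; the calibration is good to about 2 mm. A picture is of the moment at which its call begins. camera_params takes no time and is no camera call.
A pose or a line that the arm cannot do raises env.IKError and nothing moves.
- workorder.sign_off(): hands the job in, once; it reports no verdict.
The state is a dict: "time_s": time; "qpos": joint angles; "dq": joint speeds; "tau": joint torques, N m; "tool_pos": TCP position; "orientation": TCP orientation; "force": force on the tool from outside, world axes, zero at the start; "wrist_torque": the same for the moment, N m; "width": finger opening in mm.
Only numpy, scipy, OpenCV 4.12 (cv2) and the standard library are available. Lean on these libraries where they do the work, as an engineer would, in place of code of your own. Each camera call takes 0.05 s, during which the arm holds its last target.

## Task

The purge valve, the one with the blue bar handle and the rusty bonnet, has seized shut. Rock its handle back and forth in small arcs (anticlockwise, clockwise, and again) until it breaks free, then turn it anticlockwise to its open stop and let go. Leave the black-handled and green-handled valves as they are.

Things in the scene. Friction and masses are not known exactly. Their poses are not given: they have to be found in the camera images.
- purge_grip (a point): Centre of the purge valve's level blue bar handle: the grip point, on the upright turning axis, 101 mm above the table. Bar 74 long, 13 wide, 26 mm tall; x runs along the bar, z up, turning with it. Below it a 16 mm stem (22 mm free height) enters a fixed round body, 92 mm across, its flat rusty top 66 mm above the table. Two level pipe stubs lie at right angles to the shut bar.
- purge (a joint): Turn of the blue handle, rad: 0 shut, + anticlockwise from above (opening). Starts within 0.05 of 0. Seized, it moves (0.06 N m) only between hard stops at -0.3 and +0.3. Swings past +0.16, -0.16, +0.16, -0.16 in turn, with 0.3 s at each end, free it (0.2 to 0.25 is a good swing; extra ones do no harm); it then turns to the open stop at 1.2. It stays where left.
- feed (a joint): Turn of the black handle of the feed valve, a rust-free bystander of the same shape: 0 shut, + anticlockwise, starts within 0.05 of 0, turns easily; leave it. The three valves stand in a row across the table, 200 mm or more apart, in any order.
- vent (a joint): Turn of the green handle of the vent valve, a rust-free bystander of the same shape: 0 shut, + anticlockwise, starts within 0.05 of 0, turns easily; leave it.
Not all that is in view belongs to the job. What is shaped like the part that bears vent but yellow is not meant. Leave any yellow look-alike of the part that bears purge_grip alone.

How it is judged (in metres and radians):
On the way, in this order (a step that is already met when the one before it is completed fails the run):
1. the seized handle is rocked anticlockwise (value of joint purge above 0.1 rad), for 0.05 s.
2. and back clockwise past shut (value of joint purge below -0.1 rad), for 0.05 s.
3. anticlockwise again (value of joint purge above 0.1 rad), for 0.05 s.
4. and clockwise again, which breaks it free (value of joint purge below -0.1 rad), for 0.05 s.
At the end, for the whole second after the job is handed in: The blue handle stands open, turned anticlockwise by more than 0.95 rad (its stop is at 1.2), and at rest; the black and green handles are still shut, within 0.2 rad of 0 (value of joint purge above 0.95 rad and velocity of joint purge between -0.05 and 0.05 rad/s and value of joint feed between -0.2 and 0.2 rad and value of joint vent between -0.2 and 0.2 rad); the robot touches nothing.
It fails at once if the black-handled feed valve is turned by more than 0.2 rad (value of joint feed above 0.2 rad or value of joint feed below -0.2 rad).
It fails at once if the green-handled vent valve is turned by more than 0.2 rad (value of joint vent above 0.2 rad or value of joint vent below -0.2 rad).
It also fails if it takes over 42 s, if anything falls off the work surface, if the arm or the gripper's body presses on something with over 40 N, if the wrist force passes 120 N, or if a joint passes its speed limit or range.

## Working session

There is one attempt and no reset: what is moved stays moved. The work goes in short steps, each a Python script; the robot and the scene stay as the last script left them, time stands still between calls to the robot, and variables do not carry over. Pictures are saved under pics/ and viewed, and the job is handed in when it is done.

```bash
ls; mkdir -p pics; python3 - <<'E'
from station import env, viewer
import cv2
for n in("scene","top"):
    cv2.imwrite(f"pics/{n}0.png",viewer.camera(n)); p=viewer.camera_params(n); print(n,p)
s=env.read_state(); print(s)
E
```

```text
pics
scene {'fx': 407.3729192281407, 'fy': 407.3729192281407, 'cx': 315.70096626038435, 'cy': 204.54834302965475, 'pose': array([[ 2.09622589e-01, -8.23359407e-01,  5.27387577e-01,
         1.01756326e+03],
       [ 9.77781650e-01,  1.77172580e-01, -1.12039821e-01,
        -1.95589662e+02],
       [-1.18957680e-03,  5.39155973e-01,  8.42205095e-01,
         9.67364067e+02],
       [ 0.00000000e+00,  0.00000000e+00,  0.00000000e+00,
         1.00000000e+00]])}
top {'fx': 516.0797237740421, 'fy': 516.0797237740421, 'cx': 311.38867214152503, 'cy': 203.20590076965922, 'pose': array([[-1.89635623e-02,  9.91270179e-01, -1.30475345e-01,
         3.37136793e+02],
       [-9.99602406e-01, -1.60737510e-02,  2.31660051e-02,
        -7.39960668e+01],
       [ 2.08665419e-02,  1.30862779e-01,  9.91180872e-01,
         1.16095112e+03],
       [ 0.00000000e+00,  0.00000000e+00,  0.00000000e+00,
         1.00000000e+00]])}
{'time_s': 0.1, 'qpos': array([-1.30100749e+00,  4.23719607e-01,  1.63060018e+00, -5.04010973e-05,
        1.08861275e+00, -1.89853976e-02]), 'dq': array([ 0.00017982, -0.00264227, -0.00171185,  0.0011225 , -0.00087772,
       -0.0001839 ]), 'tau': array([-2.44644179e-04, -5.45612955e+01, -2.74324912e+01,  6.45457115e-02,
        1.88204111e-02, -3.19254161e-05]), 'tool_pos': array([ 177.90512939, -598.73673489,  302.01261086]), 'orientation': array([ 9.89592371e-01,  1.43897500e-01, -1.05935704e-04, -6.61886877e-04]), 'force': array([ 0.35294522, -0.00777009,  0.44938748]), 'wrist_torque': array([ 0.01096876, -0.03739036,  0.02449026]), 'width': 87.70885140775786}
```

View pics/scene0.png

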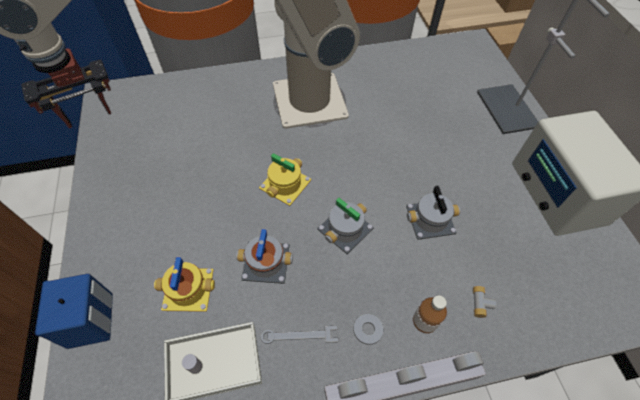

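View pics/top0.png

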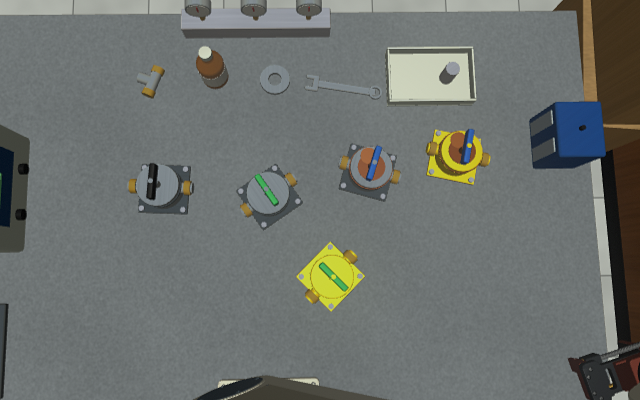

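Candidates: the grey-bodied blue valve with rust at top (374,163) / scene (262,245), and the yellow-bodied blue look-alike at top (467,147) / scene (176,274). The blue box at top (566,135) is not a valve. By the description I choose the grey-bodied one, and I'll check it in a close crop while measuring.

```bash
cat > h.py <<'E'
import numpy as np, cv2
def ray(p,u,v,z):
    d=p["pose"][:3,:3]@np.array([(u-p["cx"])/p["fx"],-(v-p["cy"])/p["fy"],-1]); o=p["pose"][:3,3]
    return o+d*(z-o[2])/d[2]
def blue(img,roi):
    x0,y0,x1,y1=roi; hsv=cv2.cvtColor(img[y0:y1,x0:x1],cv2.COLOR_BGR2HSV)
    m=cv2.inRange(hsv,(100,120,40),(125,255,255)); 
    n,l,st,c=cv2.connectedComponentsWithStats(m); i=1+st[1:,4].argmax()
    ys,xs=np.where(l==i); return xs+x0,ys+y0,hsv[ys,xs,2]
ROI={"top":(340,130,410,200),"scene":(235,220,295,285)}
E
python3 - <<'E'
from h import *; from station import viewer
for n in ROI:
    im=viewer.camera(n);p=viewer.camera_params(n);xs,ys,v=blue(im,ROI[n])
    print(n,len(xs),np.percentile(v,[5,25,50,75,95]))
    for lab,s in(("all",v>0),("bright",v>(v.min()+v.max())/2)):
        pts=np.array([ray(p,a,b,114)[:2] for a,b in zip(xs[s],ys[s])])
        (c,sz,_)=cv2.minAreaRect(pts.astype(np.float32)); e,V=np.linalg.eigh(np.cov(pts.T)); 
        print(lab,s.sum(),pts.mean(0),c,sz,np.degrees(np.arctan2(V[1,1],V[0,1])))
    # rust
    x0,y0,x1,y1=ROI[n];m=cv2.inRange(cv2.cvtColor(im[y0:y1,x0:x1],cv2.COLOR_BGR2HSV),(2,90,50),(14,255,255))
    n2=m.copy();ry,rx=np.where(m>0);
    pts=np.array([ray(p,a+x0,b+y0,66)[:2] for a,b in zip(rx,ry)]);print("rust",len(rx),pts.mean(0),pts.min(0),pts.max(0))
    cv2.imwrite(f"pics/crop_{n}.png",cv2.resize(im[y0:y1,x0:x1],None,fx=8,fy=8,interpolation=0))
E
cd pics; python3 -c "
import cv2,numpy as np
a=cv2.resize(cv2.imread('crop_top.png'),(390,390));b=cv2.resize(cv2.imread('crop_scene.png'),(390,390));cv2.imwrite('crops.png',np.hstack([a,b]))"
```

```text
top 196 [ 87. 144. 169. 174. 182.]
all 196 [ 557.57213434 -228.8972866 ] (557.4358520507812, -228.88836669921875) (12.72610855102539, 75.2089614868164) 161.15320846474054
bright 170 [ 559.29466209 -230.03459481] (559.1439819335938, -230.10647583007812) (11.574905395507812, 71.19342803955078) 161.20957373928348
rust 539 [ 560.69145049 -225.75889957] [ 509.97660727 -273.07033301] [ 600.53112439 -182.16747548]
scene 149 [ 78.2 125.  161.  169.  173. ]
all 149 [ 564.70787271 -230.17172814] (562.6973266601562, -230.0402374267578) (14.57201862335205, 78.96259307861328) 163.27097804067796
bright 114 [ 560.14729641 -230.04351046] (558.9854736328125, -229.8058624267578) (11.163841247558594, 71.851318359375) 161.92770600055627
rust 349 [ 571.87020862 -226.42887081] [ 532.32067247 -272.33560096] [ 610.30391244 -190.15569036]
```

View pics/crops.png

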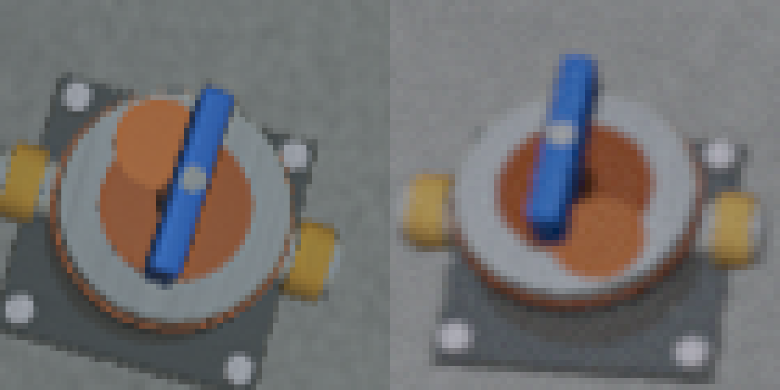

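The crop confirms it: a blue bar on a grey body with a rusty bonnet. In the top crop the bar centre is at about (195,178), and the two views agree on centre ≈ (559.2, -230.0) and bar yaw ≈ 161.5°. Next I check IK for both half-turn choices and move to hover.

```bash
cat >> h.py <<'E'
from scipy.spatial.transform import Rotation as Ro
C=np.array([559.2,-230.0]); A=np.radians(161.5)
def q(a):
    x=np.array([np.cos(a),np.sin(a),0]); z=np.array([0,0,-1.]); return Ro.from_matrix(np.c_[x,np.cross(z,x),z]).as_quat()
E
python3 - <<'E'
from h import *; from station import env
best=None
for k in(0,np.pi):
    for t in(-.3,0,.3,1.2):
        print(k,t,np.round(env.ik([*C,166],q(A-k+t)),3) if env.ik([*C,166],q(A-k+t)) is not None else None)
E
```

```text
0 -0.3 [-0.41   0.574  1.755 -0.     0.813 -1.358]
0 0 [-0.41   0.574  1.755 -0.     0.813 -1.658]
0 0.3 [-0.41   0.574  1.755 -0.     0.813 -1.958]
0 1.2 None
3.141592653589793 -0.3 [-0.41   0.574  1.755 -0.     0.813  1.784]
3.141592653589793 0 [-0.41   0.574  1.755 -0.     0.813  1.484]
3.141592653589793 0.3 [-0.41   0.574  1.755 -0.     0.813  1.184]
3.141592653589793 1.2 [-0.41   0.574  1.755 -0.     0.813  0.284]
```

Using k=π: joint 6 alone turns the handle, and anticlockwise is negative q6.

```bash
python3 - <<'E'
from h import *; from station import env,viewer
env.reach([*C,260],q(A-np.pi)); 
s=env.read_state(); print(s["time_s"],s["tool_pos"])
env.move_l([*C,166],rate=80,f_stop=15); s=env.read_state(); print(s["time_s"],s["tool_pos"],s["force"],s["qpos"])
i=viewer.camera("scene");j=viewer.camera("top")
f=lambda im,x,y:cv2.resize(im[y-70:y+70,x-70:x+70],(390,390))
cv2.imwrite("pics/pre.png",np.hstack([f(j,374,163),f(i,262,245)]))
E
```

```text
2.125 [ 558.99223432 -230.65468586  260.07070887]
3.45 [ 559.51396593 -230.14349183  166.57264537] [0.03522662 0.02756987 0.91606804] [-4.09908617e-01  5.73132759e-01  1.75455279e+00  1.69179933e-05
  8.12880225e-01  1.48377531e+00]
```

View pics/pre.png

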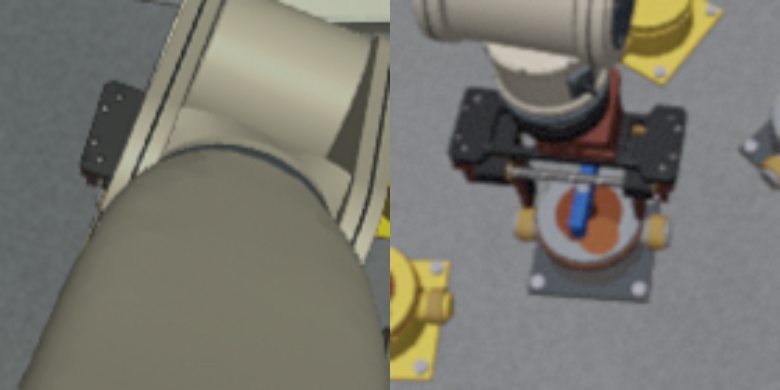

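The scene view shows the fingers straddling the bar (about (580,205) in the picture), one on each side. Now I close and make the first swings.

```bash
cat >> h.py <<'E'
Q6=1.4838
def turn(env,a,steps=1,hold=.45):
    qn=np.array([-.41,.574,1.755,0,.813,0]); 
    q0=np.load("q0.npy"); q0=q0.copy(); q0[5]=Q6-a; env.move_joints(q0); env.hold(hold)
    s=env.read_state(); print(a,"t",s["time_s"],"got",round(Q6-s["qpos"][5],3),"F",s["force"].round(1),"M",s["wrist_torque"].round(2),"w",round(s["width"],2))
    return s
E
python3 - <<'E'
from h import *; from station import env,set_gripper,viewer
np.save("q0.npy",env.ik([*C,166],q(A-np.pi)))
set_gripper(0); s=env.read_state(); print(s["time_s"],s["width"],s["force"],s["wrist_torque"])
for a in(.22,-.22): turn(env,a)
cv2.imwrite("pics/rock.png",cv2.resize(viewer.camera("scene")[175:315,192:332],(500,500)))
E
```

```text
4.6833 14.839418264931378 [ 0.04367618  0.04640249 -0.25459524] [ 0.18404032 -0.08843253 -0.00545536]
0.22 t 5.4583 got 0.219 F [0.8 3.3 1.5] M [ 0.7  -0.19 -0.04] w 14.39
-0.22 t 6.4083 got -0.22 F [0.5 0.2 0.9] M [ 0.23 -0.03  0.05] w 14.34
```

View pics/rock.png

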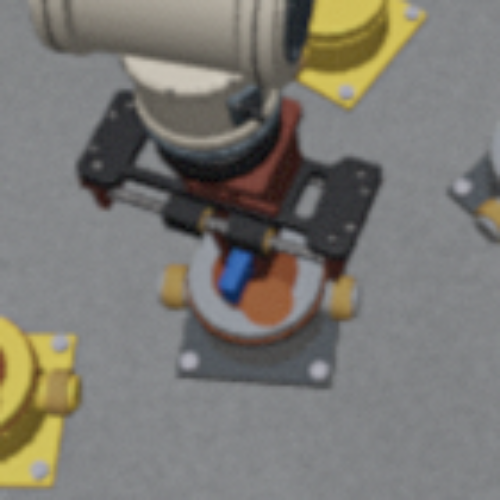

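The picture shows the bar, with its end at (235,285), turned along with the jaws. The torque of about 0.05 N m matches the given friction. I'll continue with slightly bigger swings plus extra ones, then go to open.

```bash
python3 - <<'E'
from h import *; from station import env
for a in(.24,-.24,.24,-.24,.24): turn(env,a)
s=turn(env,.4,hold=.3)
E
```

```text
0.24 t 7.425 got 0.24 F [2.  5.1 0.2] M [ 0.94 -0.22 -0.04] w 14.67
-0.24 t 8.4083 got -0.24 F [ 0.1  1.5 -0.3] M [0.31 0.03 0.09] w 14.34
0.24 t 9.3917 got 0.239 F [1.9 4.8 0.7] M [ 0.92 -0.18  0.03] w 14.47
-0.24 t 10.375 got -0.24 F [-0.4  2.   0.1] M [0.32 0.05 0.02] w 14.4
0.24 t 11.3583 got 0.239 F [ 0.7  5.7 -0.1] M [ 0.95 -0.17 -0.08] w 14.5
0.4 t 11.9333 got 0.399 F [1.4 5.8 0.4] M [ 1.   -0.2   0.06] w 14.43
```

No torque rise past 0.3, so either the valve is free or the pads are slipping. I'll turn on and look.

```bash
python3 - <<'E'
from h import *; from station import env,set_gripper,viewer
for a in(.7,1.0,1.13): s=turn(env,a,hold=.2)
set_gripper(60); env.move_l([*C,240],rate=100); s=env.read_state(); print(s["time_s"],s["tool_pos"],s["force"])
cv2.imwrite("pics/open.png",cv2.resize(viewer.camera("scene")[175:315,192:332],(500,500)))
E
```

```text
0.7 t 12.525 got 0.699 F [1.  7.8 1.1] M [ 1.19 -0.17  0.04] w 14.5
1.0 t 13.1167 got 0.999 F [1.  8.  1.7] M [ 1.36 -0.13  0.01] w 14.63
1.13 t 13.5667 got 1.129 F [0.9 8.4 1.2] M [ 1.39 -0.09  0.06] w 14.44
15.3083 [ 558.83494269 -229.84453029  239.48917286] [ 0.03685498  0.85886661 -0.44706134]
```

View pics/open.png

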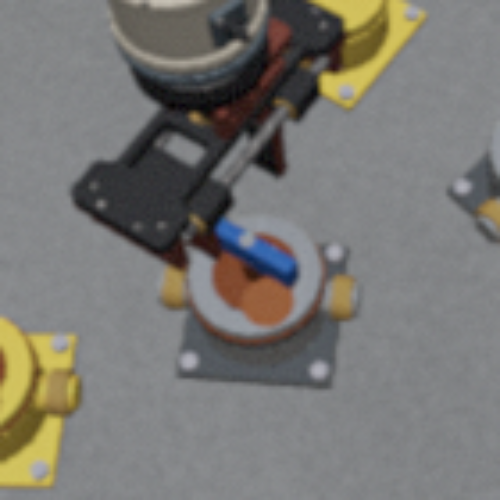

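The bar, from (220,228) to (295,275), is turned well open and clear of the fingers. I'll back off and measure all three handles.

```bash
python3 - <<'E'
from h import *; from station import env,viewer
env.move_l([*C,310],rate=150)
env.move_joints([-1.301,.423,1.63,0,1.089,0.28]); env.hold(.3)
ims={n:viewer.camera(n) for n in ROI}
for n in ROI:
    im=ims[n];p=viewer.camera_params(n);xs,ys,v=blue(im,ROI[n]); s=v>(v.min()+v.max())/2
    pts=np.array([ray(p,a,b,114)[:2] for a,b in zip(xs[s],ys[s])]); e,V=np.linalg.eigh(np.cov(pts.T))
    g=np.degrees(np.arctan2(V[1,1],V[0,1])); print(n,pts.mean(0),(g-161.5)%180,np.radians((g-161.5)%180))
    o=cv2.imread(f"pics/{n}0.png"); d=cv2.absdiff(im,o).max(2)
    for nm,r in {"top":{"black":(125,155,200,215),"green":(235,160,305,230)},"scene":{"black":(405,180,465,240),"green":(315,190,375,250)}}[n].items():
        print(nm,"max diff",d[r[1]:r[3],r[0]:r[2]].max())
s=env.read_state();print(s["time_s"],s["force"],abs(s["dq"]).max())
cv2.imwrite("pics/end.png",ims["top"])
E
```

```text
top [ 559.01363541 -229.96161398] 64.58729260992968 1.1272609109922744
black max diff 5
green max diff 3
scene [ 559.88652037 -229.71213248] 65.08839592230876 1.1360068136859391
black max diff 22
green max diff 13
18.2917 [-0.48417696  0.95323456  0.48223824] 0.004826222453493136
```

View pics/end.png

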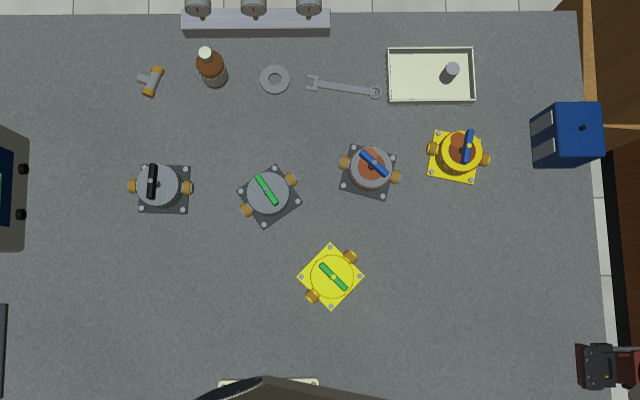

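The blue handle at (374,163) is open by about 1.13 rad from its starting angle. The black handle (152,181) and green handle (266,190) have not moved, and the arm is clear. Handing in.

```bash
python3 -c "
from station import workorder
workorder.sign_off()"
```

```text
the job is handed in; nothing more can be done
```

The purge valve is open and the job is handed in; `sign_off` reports no verdict.

- **What I did:** I gripped the blue bar on the grey, rusty valve and rocked it +0.22, −0.22, then ±0.24 rad, with an extra pair of swings. Then I turned it anticlockwise to 1.13 rad, let go and moved the arm well clear. The robot clock read 18.3 s at my last check.
- **Handle position:** Both cameras put the handle at 1.13–1.14 rad from where it started. The start was within 0.05 of shut, so the true angle is about 1.08–1.19, above the 0.95 needed. I stopped just short of the 1.2 stop on purpose and did not push against it.
- **Other valves:** The black and green handles showed no visible movement. The top-view picture difference was 5 levels or less there. The scene view differed by up to 22 levels, which I took as shading or noise and did not look into further.
- **Forces:** Wrist force stayed under 10 N in the readings I took.

No check failed. The swing angles are the gripper's readings, as I had no direct reading of the purge joint. The valve turning well past +0.3 is what shows it broke free.

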